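Set the day ring and snap the vent cap shut on a kimchi box

TASK

On the lid of the upper clear box, turn the grey day ring to 4 (its white pointer clicked in at the row of four dots). Then take the vent cap from the white dish, set it mouth down over the stud in the middle of the ring and press it down until it clicks, and keep pressing firmly on the soft gasket after the click: finish while still holding the cap pressed down, not letting go. Leave the dish and the other things where they stand.

Things in the scene. Friction and masses are not known exactly. Their poses are not given: they have to be found in the camera images.
- stud_top (a point): Top centre of the upright white vent stud in the middle of the upper box's lid, 43 mm above the lid, 148 mm above the shelf. z up; x, y are the axes of the box, which is turned about the vertical. The stud is 23 mm in diameter, its last 6 mm tapering to 12 mm. Four sprung steel balls bulge from it (31 mm across), centres 11.7 mm below this point: they make the click.
- lid (a point): Lid surface at the stud's axis, 105 mm above the shelf: flat white lid of the upper of two stacked clear plastic boxes (160 x 150 mm along its x and y, fixed, it does not shift). Rows of 1 to 5 dark dots run radially outward on it round the day ring: the 3-dot row lies in its +x direction from the stud, the others follow clockwise seen from above, 0.449 rad apart.
- day_ring (a joint): Angle (rad) of the day ring, clockwise from above. Five detents: 0 = day 1, 0.449 = 2, 0.898 = 3, 1.346 = 4, 1.795 = 5, stops just beyond 1 and 5. Let go, it springs into the nearest detent; about 0.1 N m turns it over to the next. It starts at 1, 2 or 3. The number is the count of dots in the row that the white pointer mark on its top points at.
- ring_top (a point): Centre of the day ring's top face, on the stud's axis, 123 mm above the shelf; turns with the ring. The ring is knurled grey plastic, 54 mm in diameter, 18 mm high, lies on the lid round the stud's foot and is gripped from above across its diameter (any direction) and turned about the stud.
- cap: The loose vent cap: a plain grey plastic cup 40 mm in diameter, 30 mm high, about 30 g, standing mouth down in the dish. Origin at the centre of its lower, open rim, z up to its closed flat top. The mouth is 26 mm in diameter (3 mm high lip, wider bore above, 25 mm deep inside) and passes over the stud with 1.5 mm play all round.
- cap_rim (a point): Centre of the cap's lower rim (the cap's origin). Going down over the stud, the rim meets the balls about 7.5 mm below the stud's top, meets up to about 15 N over the next 5 mm, then clicks past them (the force drops) and lands on the gasket 19 mm below the stud's top.
- gasket: The springy dark gasket washer round the foot of the stud, 35 mm in diameter; origin at the centre of its top face, on the stud's axis, 129 mm above the shelf (19 mm below the stud's top) when free, z up. It takes 1 N before it moves, then gives 1 mm per 2.5 N, up to 4 mm.
- dish: A small low white ceramic dish, 116 mm in diameter over its 12 mm high rim, flat floor 5 mm above the shelf, loose; origin at the centre of its underside. The cap stands in it.
- jar: Bystander: a clear glass jar with steel lid, 64 mm in diameter, 85 mm high; origin at the centre of its underside.
- paddle: Bystander: a bamboo rice paddle lying flat, about 225 mm long, 58 mm wide at the blade, 8 mm thick; origin on its underside, x along it towards the blade.
- cup: Bystander: a white ceramic cup, 76 mm rim diameter, 70 mm high; origin at the centre of its underside.

How it is judged:
On the way, in this order (a step that is already met when the one before it is completed fails the run):
1. The day ring stands at 4 while the cap is still off the stud (value of joint day_ring between 1.226 and 1.466 rad and distance between cap_rim and stud_top above 0.06 m), for 0.3 s.
2. With the ring at 4 the cap is on past its click and pressed onto the gasket (value of joint day_ring between 1.226 and 1.466 rad and z of cap_rim in the frame of stud_top below -0.0185 m and horizontal distance between cap and stud_top below 0.003 m and angle between cap's own z axis and vertical below 0.12 rad and contact force between cap and gasket above 4 N and contact force between the fingers and cap above 2 N), for 0.5 s.
At the end, for the whole second after the job is handed in: The day ring is at day 4 (1.346 rad, within 0.12), the cap is upright (within 0.12 rad) and on the stud past the click (rim at least 18.5 mm below the stud's top, axis within 3 mm), and the fingers are still on the cap and pressing it onto the gasket with more than 4 N (all of step 2); the arm keeps its last pose, push and grip.
It fails at once if the dish is shoved away or tipped (distance of dish from where it was at the start of the episode above 0.04 m or angle between dish's own z axis and vertical above 0.4 rad).
It fails at once if the jar is shoved away or tipped (distance of jar from where it was at the start of the episode above 0.04 m or angle between jar's own z axis and vertical above 0.4 rad).
It fails at once if the paddle is shoved away or tipped (distance of paddle from where it was at the start of the episode above 0.04 m or angle between paddle's own z axis and vertical above 0.4 rad).
It fails at once if the cup is shoved away or tipped (distance of cup from where it was at the start of the episode above 0.04 m or angle between cup's own z axis and vertical above 0.4 rad).
It also fails if it takes over 67 s, if anything falls off the work surface, if the arm or the gripper's body presses on something with over 40 N, if the wrist force passes 120 N, or if a joint passes its speed limit or range.

ROBOT

A 6-joint arm with a two-finger parallel gripper is mounted at the origin on the work surface. World frame = base frame: x ahead of the robot, y to its left, z up, the work surface at z = 0. Lengths are in m, angles in rad, forces in N, time in s.
With the tool pointing down it reaches from about 0.4 to 0.825 m from the base axis. Payload 7 kg.
Tool frame: the origin (TCP) lies where the fingers leave the gripper's body, on its centre line; the fingertips stand 73 mm ahead of it and the grasp point (between the pads) lies 54 mm ahead of it; x points along the fingers, z is the direction in which the jaws open and shut, and the axes are right-handed (so a half turn about x gives the same grasp; the last joint's range is limited). The gripper opens to 85 mm and grips with 20 to 120 N. Pads are 22 mm wide; open, the fingers measure 114 mm over their backs; the gripper's body (76 mm by 85 mm) begins 54 mm behind the grasp point. The pads swing forward as they close: fully open they stand 13 mm farther back than shut.
Start: joints at [1.456, 0.359, 0.012, 0, -1.224, -0.288], TCP at [0.265, 0.621, 0.304] pointing down, gripper open.
Joint ranges: [-3.07, 3.07], [-1.43, 2.12], [-1.02, 1.25], [-3.03, 1.67], [-3.05, -0], [-3.03, 3.03]. Speed limits (rad/s): [2.39, 2.39, 3.01, 3.14, 3.14, 3.14].

INTERFACE

Orientations are given as a unit quaternion [w, x, y, z].
In Python, from plant import read_state, snapshot, get_calibration, hand_in gives the robot as it stands.
- The arm moves only by the shell command python3 -m jog 'ROWS' [OPENING]. ROWS is a JSON object of lists of equal length, an entry for each row: "delta_pos": the shift along the world's x, y, z in m, a list of three; "twist": the turn, a rotation vector about the world's x, y, z in degrees, a list of three. A call has exactly 10 rows; each row shifts and turns the pose as measured when the row begins; what a row does not reach is not made up. A row lasts 1/8 s, in which the tool goes at most 62.5 mm and 10.7 degrees, less where a joint would pass 70% of its speed; a pose out of reach is approached as far as the arm can. A call is refused whole if a number of a shift passes 0.0625 or a number of a turn 10.7, either way. A call with a gripper value outside its range is refused whole. OPENING is the opening in per cent of the stroke, from 0 (shut) to 100 (fully open), set as the call begins (- or left out, the last holds). The fingers move at their own pace and stop on an object; the grip force is fixed at half the most. Time passes only in rows, so rows that do not move let the fingers close, or fill a call up. It gives the time, the measured TCP pose, the force and the opening at its end, in the units of the state.
- read_state(): the state, without advancing time (a new reading comes with each control period).
- snapshot(name): name is "side" or "top"; returns the picture (420x560x3 uint8, red, green, blue); there is no depth.
- get_calibration(name): a dict with "K" (3x3 intrinsics, pixels), "eye" and "rotation" of the camera in the world. Camera axes: x right, y down, z forward; pixel columns grow to the right and rows downward; lengths in m; the calibration is good to about 2 mm. A picture is of the moment at which its call begins. get_calibration takes no time and is no camera call.
- hand_in(): hands the job in, once; it reports no verdict.
The state is a dict: "clock": time; "qpos": joint angles; "qd": joint speeds; "effort": joint torques, N m; "eef_pos": TCP position; "tcp_rot": TCP orientation; "force": force on the tool from outside, world axes, zero at the start; "moment": the same for the moment, N m; "opening": opening from 0.0 (shut) to 1.0 (fully open).
Only numpy, scipy, OpenCV 4.12 (cv2) and the standard library are available. Lean on these libraries where they do the work, as an engineer would, in place of code of your own. Each camera call takes 0.05 s, during which the arm holds its last target.

## Working session

There is one attempt and no reset: what is moved stays moved. The work goes in short steps, Python scripts to look and compute and a shell command to move; the robot and the scene stay as the last step left them, time stands still between calls to the robot, and variables do not carry over. Pictures are saved under pics/ and viewed, and the job is handed in when it is done.

```bash
ls; mkdir -p pics
python3 - <<'E'
from plant import *
import cv2
for n in("side","top"):
    im=snapshot(n); cv2.imwrite(f"pics/{n}0.png",im[:,:,::-1]); c=get_calibration(n); print(n,c)
s=read_state(); print(s)
E
```

```text
pics
side {'K': array([[454.55616388,   0.        , 286.79570024],
       [  0.        , 454.55616388, 215.60787061],
       [  0.        ,   0.        ,   1.        ]]), 'eye': array([0.55928715, 0.77026437, 0.8082905 ]), 'rotation': array([ 0.00780068, -0.00248975,  0.90749378, -0.41998571])}
top {'K': array([[517.82890308,   0.        , 276.82875374],
       [  0.        , 517.82890308, 206.72844994],
       [  0.        ,   0.        ,   1.        ]]), 'eye': array([ 0.33794643, -0.04534565,  1.57424377]), 'rotation': array([-0.05562414,  0.71136141, -0.69769484,  0.06397504])}
{'clock': 0.1, 'qpos': array([ 1.45607189e+00,  3.59309634e-01,  1.11645851e-02, -2.95226487e-04,
       -1.22416322e+00, -2.88145824e-01]), 'qd': array([-0.00135769, -0.00117498,  0.00149637,  0.00089917, -0.00051013,
        0.00160594]), 'effort': array([-2.32420374e-03, -5.84766555e+01,  2.94107616e+01,  6.95459381e+00,
       -3.16884682e-03,  1.28760516e-05]), 'eef_pos': array([0.26450337, 0.62065427, 0.3030695 ]), 'tcp_rot': array([-0.39016881, -0.58952849, -0.38947647,  0.59036645]), 'force': array([ 0.43276891,  0.1594758 , -0.55601964]), 'moment': array([-0.07906821,  0.01282816, -0.02396864]), 'opening': 0.9981356188277342}
```

View pics/side0.png

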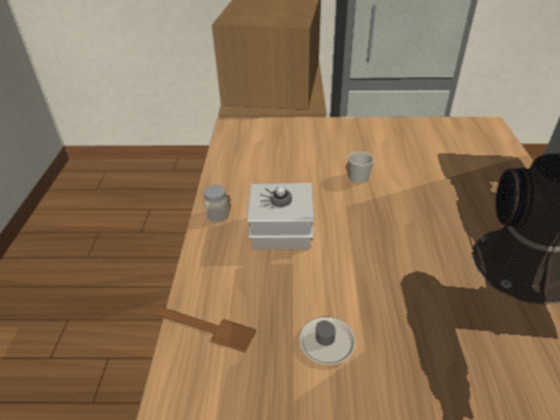

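View pics/top0.png

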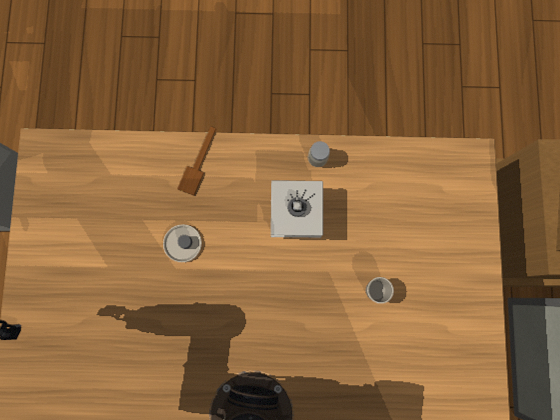

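```bash
cat > h.py <<'E'
import numpy as np,cv2
from plant import *
from scipy.spatial.transform import Rotation as R
def cam(n):
    c=get_calibration(n);q=c['rotation'];return c['K'],np.array(c['eye']),R.from_quat([q[1],q[2],q[3],q[0]]).as_matrix()
def ray(n,px,z):
    K,e,M=cam(n); d=M@np.linalg.solve(K,[px[0],px[1],1]); return e+d*(z-e[2])/d[2]
def proj(n,p):
    K,e,M=cam(n); v=K@(M.T@(np.array(p)-e)); return v[:2]/v[2]
def tri(pt,ps):
    A=[];b=[]
    for n,px in(("top",pt),("side",ps)):
        K,e,M=cam(n); d=M@np.linalg.solve(K,[*px,1]); d/=np.linalg.norm(d); P=np.eye(3)-np.outer(d,d); A.append(P);b.append(P@e)
    return np.linalg.lstsq(np.vstack(A),np.hstack(b),rcond=None)[0]
def crop(f,x,y,w,h,s,o):
    im=cv2.imread(f)[y:y+h,x:x+w]; cv2.imwrite(o,cv2.resize(im,None,fx=s,fy=s,interpolation=cv2.INTER_CUBIC))
def st():
    s=read_state(); q=s['tcp_rot']; M=R.from_quat([q[1],q[2],q[3],q[0]]).as_matrix()
    np.set_printoptions(precision=4,suppress=True)
    print('t',round(s['clock'],2),'pos',s['eef_pos'],'grasp',s['eef_pos']+.054*M[:,0],'x',M[:,0],'z',M[:,2],'zyaw',np.degrees(np.arctan2(M[1,2],M[0,2])),'F',s['force'],'op',s['opening'],'q',s['qpos'])
E
python3 - <<'E'
from h import *
a=[("pics/top0.png",262,172,70,70),("pics/side0.png",240,175,80,80),("pics/top0.png",155,215,60,60),("pics/side0.png",290,310,75,60)]
o=[]
for i,(f,x,y,w,h) in enumerate(a):
    s=400/max(w,h) ; im=cv2.imread(f)[y:y+h,x:x+w]; im=cv2.resize(im,None,fx=s,fy=s,interpolation=cv2.INTER_CUBIC)
    t=np.zeros((300 if 0 else 400,400,3),np.uint8);t[:im.shape[0],:im.shape[1]]=im[:400,:400];o.append(t)
cv2.imwrite("pics/c1.png",np.hstack(o[:2]));cv2.imwrite("pics/c2.png",np.hstack(o[2:]))
E
```

```text
(no output)
```

View pics/c1.png

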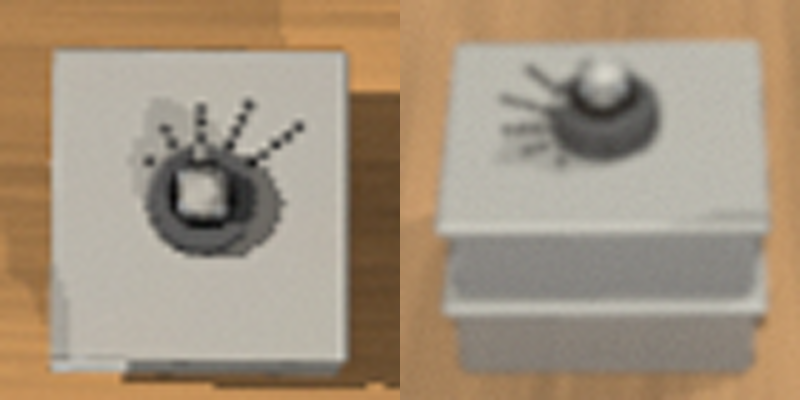

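View pics/c2.png

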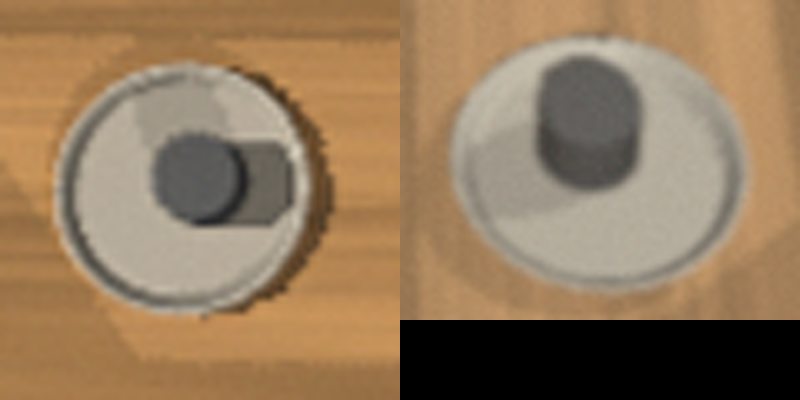

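Run:
```python
from h import *
crop("pics/top0.png",282,185,36,34,16,"pics/d1.png");crop("pics/side0.png",255,180,44,34,16,"pics/d2.png")
def cc(px,x,y,s): return ((px[0]+.5)/s+x-.5,(px[1]+.5)/s+y-.5)
s=400/70
print('stud top (top cam)',ray("top",cc((203,195),262,172,s),.148))
print('lid corners')
for p in((53,52),(346,52),(346,360),(52,360)): print(ray("top",cc(p,262,172,s),.105))
s2=400/80
print('stud side',ray("side",cc((605-400,72),240,175,s2),.146))
s3=400/60
print('cap top', ray("top",cc((195,178),155,215,s3),.035)); print('dish',ray("top",cc((184,188),155,215,s3),.012))
s4=400/75
print('cap side',ray("side",cc((591-400,104),290,310,s4),.035));
```

```text
stud top (top cam) [ 0.58601819 -0.11667926  0.148     ]
lid corners
[ 0.66565576 -0.04173013  0.105     ]
[ 0.66882296 -0.19075011  0.105     ]
[ 0.51128594 -0.19130259  0.105     ]
[ 0.5083748  -0.04440867  0.105     ]
stud side [ 0.59200917 -0.10935562  0.146     ]
cap top [0.49138179 0.21354977 0.035     ]
dish [0.48904026 0.2221648  0.012     ]
cap side [0.49641226 0.21542881 0.035     ]
```

View pics/d1.png

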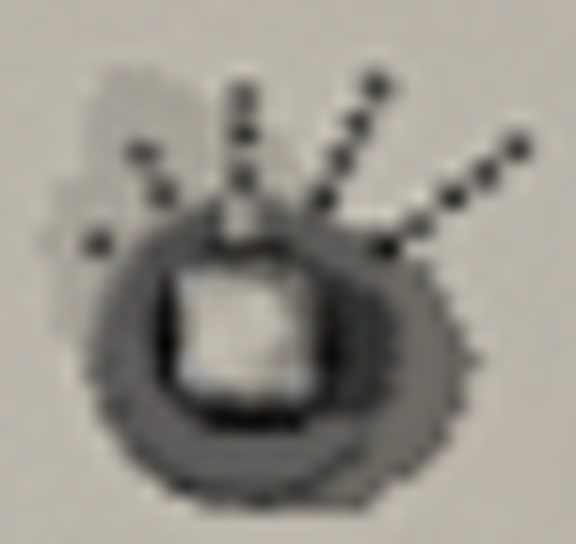

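View pics/d2.png

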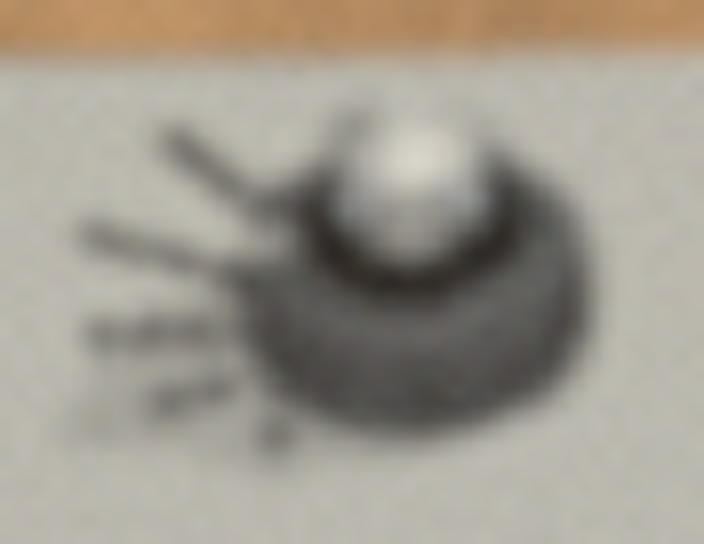

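```bash
cat > ov.py <<'E'
from h import *
def circ(c,z,r,n=60):
    a=np.linspace(0,2*np.pi,n); return [(c[0]+r*np.cos(t),c[1]+r*np.sin(t),z) for t in a]
def overlay(n,f,x,y,w,h,s,o,curves,dy=(0,0)):
    im=cv2.imread(f)[y:y+h,x:x+w]; im=cv2.resize(im,None,fx=s,fy=s,interpolation=cv2.INTER_CUBIC)
    for i,c in enumerate(curves):
        p=np.array([(proj(n,q)-[x,y]+.5)*s-.5 for q in c]); cv2.polylines(im,[np.round(p*8).astype(int)],False,[(0,0,255),(0,255,0),(255,0,0),(0,255,255)][i%4],1,cv2.LINE_AA,3)
    return im
def box(c,yaw,z=.105):
    r=R.from_euler('z',yaw).as_matrix()[:2,:2]
    return [(*(np.array(c)+r@np.array(p)),z) for p in((.08,.075),(.08,-.075),(-.08,-.075),(-.08,.075),(.08,.075))]
E
python3 - <<'E'
from ov import *
c=(.5885,-.117);k=(.494,.2145);d=(.489,.222)
cu=[circ(c,.148,.006),circ(c,.123,.027),circ(c,.105,.027),box(c,-.0)]
cv2.imwrite("pics/o1.png",np.hstack([overlay("top","pics/top0.png",262,172,66,70,6,0,cu),overlay("side","pics/side0.png",240,178,66,70,6,0,cu)]))
cu=[circ(k,.035,.02),circ(k,.005,.02),circ(d,.012,.058)]
cv2.imwrite("pics/o2.png",np.hstack([overlay("top","pics/top0.png",155,215,60,60,6,0,cu),overlay("side","pics/side0.png",295,310,66,60,6,0,cu)]))
E
```

```text
(no output)
```

View pics/o1.png

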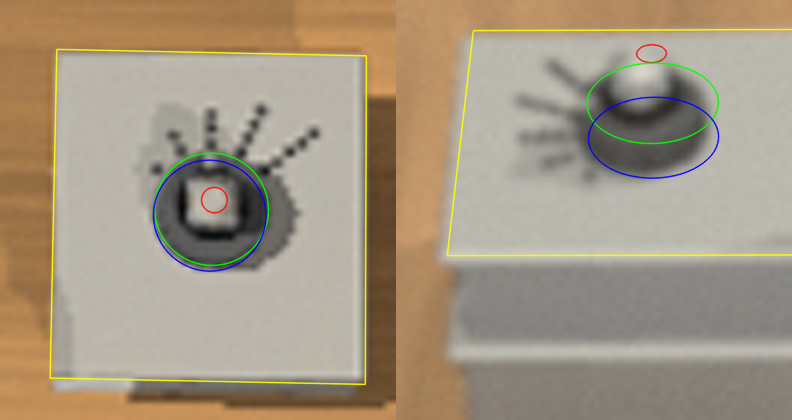

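View pics/o2.png

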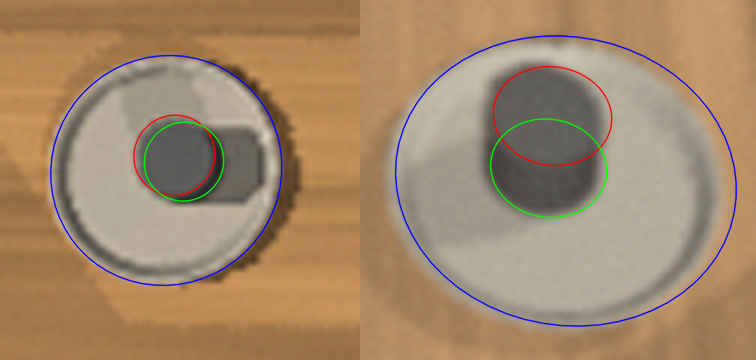

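```bash
python3 -c "
from h import *
st()"
```

```text
t 0.1 pos [0.2645 0.6207 0.3031] grasp [0.2645 0.6206 0.2491] x [-0.0004 -0.0015 -1.    ] z [-0.3922 -0.9199  0.0015] zyaw -113.08853175183555 F [ 0.4328  0.1595 -0.556 ] op 0.9981356188277342 q [ 1.4561  0.3593  0.0112 -0.0003 -1.2242 -0.2881]
```

```bash
python3 -m jog '{"delta_pos":[[0.018,-0.041,0],[0.018,-0.041,0],[0.018,-0.041,0],[0.018,-0.041,0],[0.018,-0.041,0],[0.018,-0.041,0],[0.018,-0.041,0],[0.018,-0.041,0],[0.018,-0.041,0],[0.018,-0.041,0]],"twist":[[0,0,0],[0,0,0],[0,0,0],[0,0,0],[0,0,0],[0,0,0],[0,0,0],[0,0,0],[0,0,0],[0,0,0]]}' 100; python3 -c "
from h import *
st()"
```

```text
clock: 1.35
eef_pos: [0.4457, 0.1985, 0.2984]
tcp_rot: [-0.393, -0.587, -0.39, 0.591]
force: [0.5, -0.5, 0.1]
opening: 1.003
t 1.35 pos [0.4457 0.1985 0.2984] grasp [0.4455 0.1981 0.2444] x [-0.0033 -0.0075 -1.    ] z [-0.3878 -0.9217  0.0082] zyaw -112.81895946647813 F [ 0.5428 -0.4651  0.0604] op 1.0027714803950518 q [ 0.8248  0.0541 -0.3942  0.003  -1.1302  0.3465]
```

```bash
python3 -m jog '{"delta_pos":[[0.016,-0.035,0],[0.016,-0.035,0],[0.016,-0.035,0],[0.016,-0.035,0],[0.016,-0.035,0],[0.016,-0.035,0],[0.016,-0.035,0],[0.016,-0.035,0],[0.015,-0.035,0],[0,0,0]],"twist":[[0,0,0],[0,0,0],[0,0,0],[0,0,0],[0,0,0],[0,0,0],[0,0,0],[0,0,0],[0,0,0],[0,0,0]]}' 100
python3 - <<'E'
from ov import *
st()
for n in("side","top"):
    cv2.imwrite(f"pics/{n}1.png",snapshot(n)[:,:,::-1])
crop("pics/top1.png",240,150,110,110,5,"pics/e1.png");crop("pics/side1.png",220,80,150,150,4,"pics/e2.png")
E
```

```text
clock: 2.6
eef_pos: [0.5909, -0.1307, 0.2953]
tcp_rot: [-0.391, -0.586, -0.39, 0.594]
force: [-0.5, 0.6, -0.4]
opening: 1.001
t 2.6 pos [ 0.5909 -0.1307  0.2953] grasp [ 0.5904 -0.1312  0.2413] x [-0.0088 -0.0077 -0.9999] z [-0.391  -0.9203  0.0105] zyaw -113.01706286105599 F [-0.5306  0.5609 -0.4077] op 1.0008840561784784 q [ 0.1082  0.254  -0.1599  0.0073 -1.1665  1.0579]
```

View pics/e1.png

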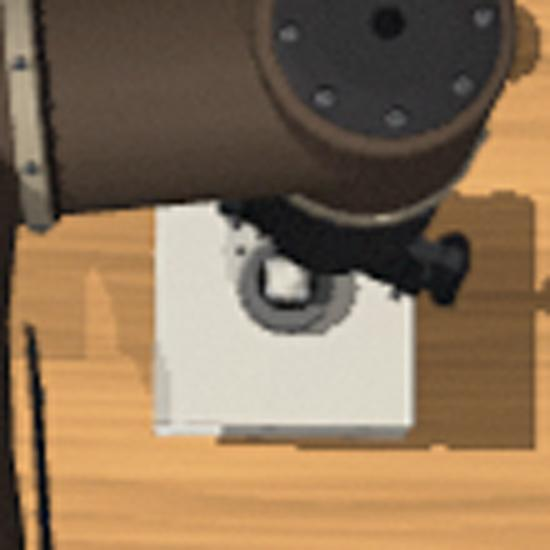

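View pics/e2.png

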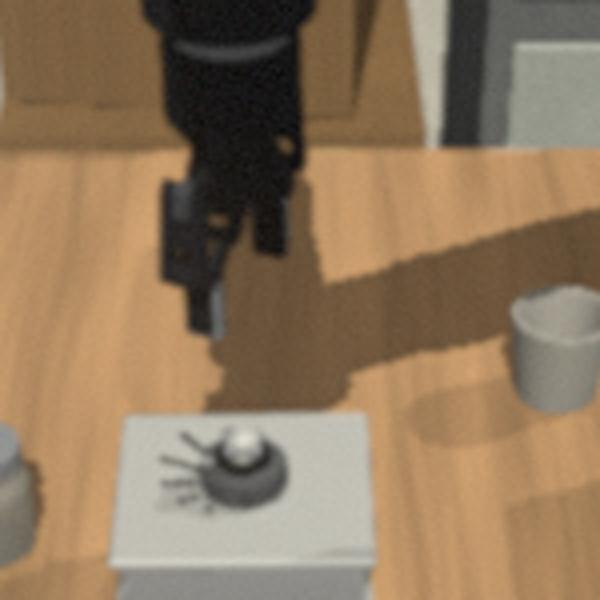

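```bash
python3 -m jog '{"delta_pos":[[-0.001,0.008,0],[-0.001,0.007,0],[0,0,-0.012],[0,0,-0.013],[0,0,-0.013],[0,0,-0.013],[0,0,-0.013],[0,0,-0.013],[0,0,-0.013],[0,0,0]],"twist":[[0.22,-0.25,0],[0.22,-0.25,0],[0,0,0],[0,0,0],[0,0,0],[0,0,0],[0,0,0],[0,0,0],[0,0,0],[0,0,0]]}' 100
python3 - <<'E'
from ov import *
st()
for n in("side","top"):
    cv2.imwrite(f"pics/{n}2.png",snapshot(n)[:,:,::-1])
crop("pics/side2.png",220,110,110,110,5,"pics/e2.png")
E
```

```text
clock: 3.95
eef_pos: [0.5865, -0.1103, 0.1981]
tcp_rot: [-0.391, -0.589, -0.392, 0.589]
force: [-0.4, 0.4, 0.2]
opening: 1.002
t 3.95 pos [ 0.5865 -0.1103  0.1981] grasp [ 0.5864 -0.1102  0.1441] x [-0.0011  0.0014 -1.    ] z [-0.3866 -0.9222 -0.0009] zyaw -112.74331149130053 F [-0.4379  0.4278  0.1696] op 1.0020853248155137 q [ 0.1405  0.3202 -0.3033 -0.0019 -0.9482  1.0345]
```

View pics/e2.png

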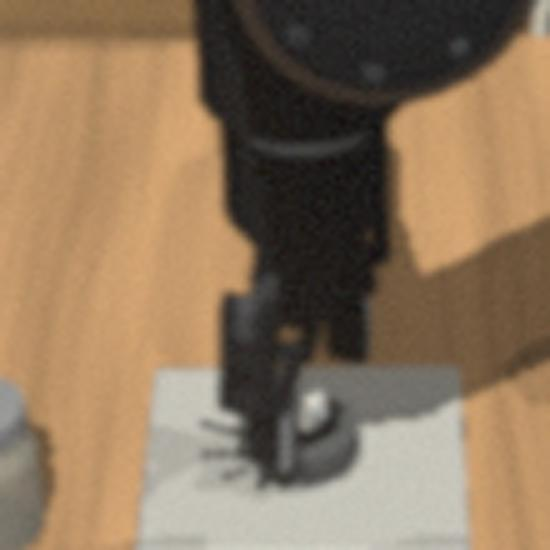

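```bash
python3 -m jog '{"delta_pos":[[0.0025,-0.005,-0.006],[0,0,-0.006],[0,0,-0.004],[0,0,0],[0,0,0],[0,0,0],[0,0,0],[0,0,0],[0,0,0],[0,0,0]],"twist":[[0,0,0],[0,0,0],[0,0,0],[0,0,0],[0,0,0],[0,0,0],[0,0,0],[0,0,0],[0,0,0],[0,0,0]]}' 100
python3 - <<'E'
from ov import *
st()
E
```

```text
clock: 5.3
eef_pos: [0.5907, -0.1155, 0.1843]
tcp_rot: [0.392, 0.59, 0.391, -0.587]
force: [0.7, 0.6, 0.1]
opening: 0.998
t 5.3 pos [ 0.5907 -0.1155  0.1843] grasp [ 0.591  -0.1155  0.1303] x [ 0.0043  0.0015 -1.    ] z [-0.3861 -0.9225 -0.0031] zyaw -112.71064586807583 F [0.7208 0.5798 0.0956] op 0.9977678919056081 q [ 0.1306  0.3399 -0.3108 -0.0012 -0.9156  1.0445]
```

```bash
python3 -m jog '{"delta_pos":[[0,0,0],[0,0,-0.001],[0,0,0],[0,0,0],[0,0,0],[0,0,0],[0,0,0],[0,0,0],[0,0,0],[0,0,0]],"twist":[[0,0,0],[0,0,0],[0,0,0],[0,0,0],[0,0,0],[0,0,0],[0,0,0],[0,0,0],[0,0,0],[0,0,0]]}' 40
python3 - <<'E'
from ov import *
st()
for n in("side",):
    cv2.imwrite(f"pics/{n}3.png",snapshot(n)[:,:,::-1])
crop("pics/side3.png",220,110,110,110,5,"pics/e2.png")
E
```

```text
clock: 6.55
eef_pos: [0.5896, -0.118, 0.1846]
tcp_rot: [0.393, 0.589, 0.391, -0.589]
force: [-0.8, -0.2, 1.8]
opening: 0.596
t 6.55 pos [ 0.5896 -0.118   0.1846] grasp [ 0.5897 -0.1181  0.1306] x [ 0.0017 -0.0025 -1.    ] z [-0.3855 -0.9227  0.0016] zyaw -112.67638014287951 F [-0.7594 -0.2279  1.8251] op 0.5959204201163527 q [ 0.1286  0.3395 -0.3125  0.0034 -0.9175  1.0444]
```

View pics/e2.png

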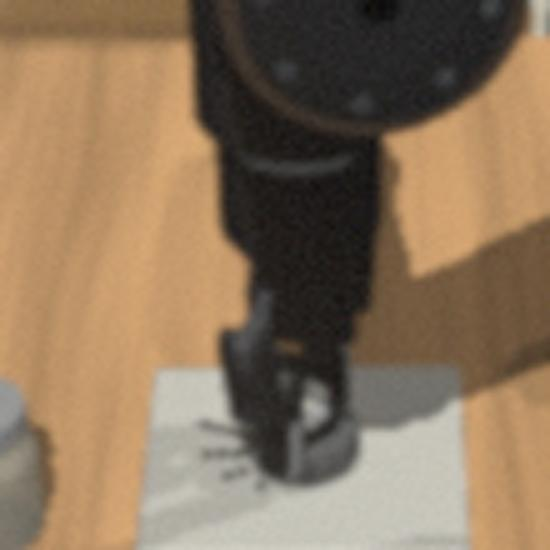

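```bash
python3 -m jog '{"delta_pos":[[0,0,0],[0,0,0],[0,0,0],[0,0,0],[0,0,0],[0,0,0],[0,0,0],[0,0,0],[0,0,0],[0,0,0]],"twist":[[0,0,-4],[0,0,-4],[0,0,-4],[0,0,-4],[0,0,-4],[0,0,-4],[0,0,0],[0,0,0],[0,0,0],[0,0,0]]}' 40
python3 - <<'E'
from ov import *
st()
E
```

```text
clock: 7.85
eef_pos: [0.5899, -0.1177, 0.1846]
tcp_rot: [0.259, 0.658, 0.257, -0.658]
force: [-1.7, -0.1, 2.0]
opening: 0.597
t 7.85 pos [ 0.5899 -0.1177  0.1846] grasp [ 0.5899 -0.1178  0.1306] x [ 0.0012 -0.0027 -1.    ] z [-0.7339 -0.6793  0.001 ] zyaw -137.21339184279782 F [-1.6932 -0.1245  1.9919] op 0.5966802903349783 q [ 0.1291  0.3399 -0.3118  0.0036 -0.9182  0.6155]
```

```bash
python3 -m jog '{"delta_pos":[[0,0,0],[0,0,0],[0,0,0],[0,0,0],[0,0,0],[0,0,0],[0,0,0],[0,0,0],[0,0,0],[0,0,0]],"twist":[[0,0,-1.5],[0,0,0],[0,0,0],[0,0,0],[0,0,0],[0,0,0],[0,0,0],[0,0,0],[0,0,0],[0,0,0]]}' 40; python3 -c "
from h import *
st()"; python3 -m jog '{"delta_pos":[[0,0,0],[0,0,0],[0,0,0],[0,0,0],[0,0,0],[0,0,0],[0,0,0],[0,0,0.02],[0,0,0.03],[0,0,0.03]],"twist":[[0,0,0],[0,0,0],[0,0,0],[0,0,0],[0,0,0],[0,0,0],[0,0,0],[0,0,0],[0,0,0],[0,0,0]]}' 100
python3 - <<'E'
from ov import *
st()
for n in("side","top"):
    cv2.imwrite(f"pics/{n}4.png",snapshot(n)[:,:,::-1])
crop("pics/side4.png",255,180,44,34,16,"pics/e2.png")
crop("pics/top4.png",262,172,70,70,8,"pics/e1.png")
E
```

```text
clock: 9.1
eef_pos: [0.5899, -0.1177, 0.1846]
tcp_rot: [0.25, 0.662, 0.248, -0.662]
force: [-0.3, -0.1, 3.3]
opening: 0.599
t 9.1 pos [ 0.5899 -0.1177  0.1846] grasp [ 0.59   -0.1178  0.1306] x [ 0.0011 -0.0028 -1.    ] z [-0.7522 -0.659   0.001 ] zyaw -138.77805858342262 F [-0.2853 -0.1292  3.2913] op 0.5990939064564398 q [ 0.1292  0.34   -0.3118  0.0037 -0.9183  0.5881]
clock: 10.35
eef_pos: [0.5883, -0.1175, 0.2633]
tcp_rot: [-0.249, -0.66, -0.249, 0.664]
force: [0.4, -0.5, -0.7]
opening: 1.003
t 10.35 pos [ 0.5883 -0.1175  0.2633] grasp [ 0.588  -0.1177  0.2093] x [-0.0054 -0.003  -1.    ] z [-0.7521 -0.659   0.0061] zyaw -138.77727939246097 F [ 0.3882 -0.5313 -0.6731] op 1.002519096375703 q [ 0.1294  0.2679 -0.2154  0.0026 -1.0933  0.5889]
```

View pics/e2.png

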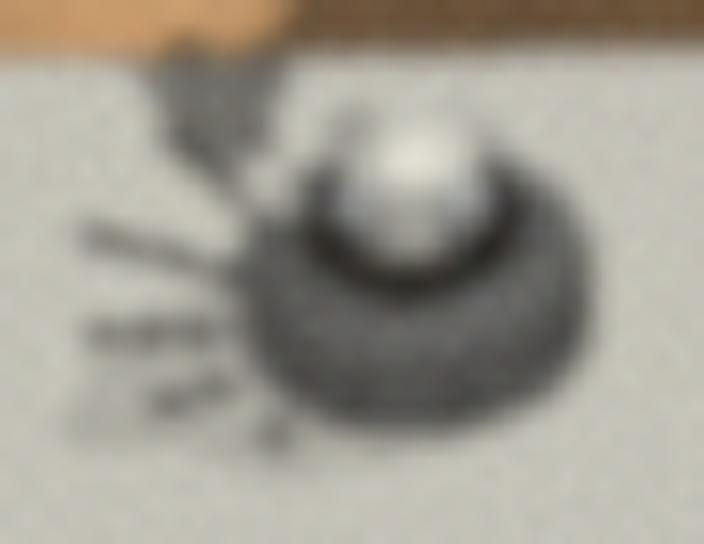

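View pics/e1.png

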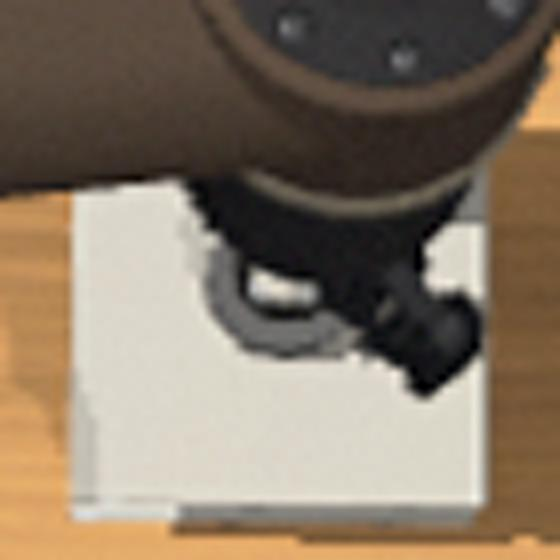

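Run:
```python
from ov import *
c=np.array((.590,-.1178))
s=16;x,y=255,180
im=cv2.imread("pics/e2.png")
for z,r,col in((.123,.024,(0,0,255)),(.105,.04,(0,255,0))):
  for k in range(1,6):
    a=-(k-3)*.449
    p=(proj("side",(c[0]+r*np.cos(a),c[1]+r*np.sin(a),z))-[x,y]+.5)*s-.5
    cv2.putText(im,str(k),tuple(p.astype(int)),0,.5,col,1)
cv2.imwrite("pics/e3.png",im)
```

```text
(no output)
```

View pics/e3.png

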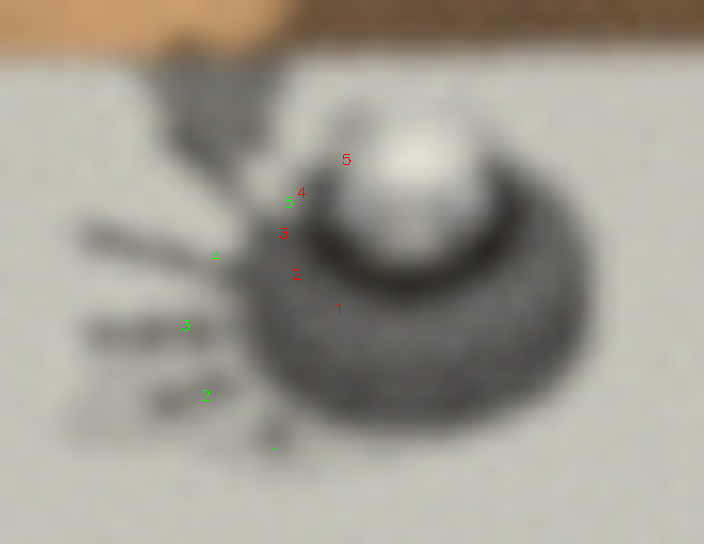

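```bash
python3 -m jog '{"delta_pos":[[-0.0104,0.0367,0],[-0.0104,0.0367,0],[-0.0104,0.0367,0],[-0.0104,0.0367,0],[-0.0104,0.0367,0],[-0.0104,0.0367,0],[-0.0104,0.0367,0],[-0.0104,0.0367,0],[-0.008,0.025,0],[0,0,0]],"twist":[[0,0,0],[0,0,0],[0,0,0],[0,0,0],[0,0,0],[0,0,0],[0,0,0],[0,0,0],[0.1,-0.2,0],[0,0,0]]}' 100
python3 - <<'E'
from ov import *
st()
for n in("side","top"):
    cv2.imwrite(f"pics/{n}5.png",snapshot(n)[:,:,::-1])
crop("pics/top5.png",282,185,36,34,16,"pics/e1.png")
crop("pics/side5.png",270,200,130,110,5,"pics/e2.png")
E
```

```text
clock: 11.7
eef_pos: [0.4936, 0.2097, 0.263]
tcp_rot: [0.249, 0.663, 0.248, -0.661]
force: [-0.3, -0.9, 0.6]
opening: 0.999
t 11.7 pos [0.4936 0.2097 0.263 ] grasp [0.4938 0.2096 0.209 ] x [ 0.0029 -0.0014 -1.    ] z [-0.7533 -0.6577 -0.0013] zyaw -138.87379901693146 F [-0.2794 -0.9186  0.617 ] op 0.9993014614291281 q [ 0.7693  0.1619 -0.3559  0.0036 -1.0519 -0.0532]
```

View pics/e1.png

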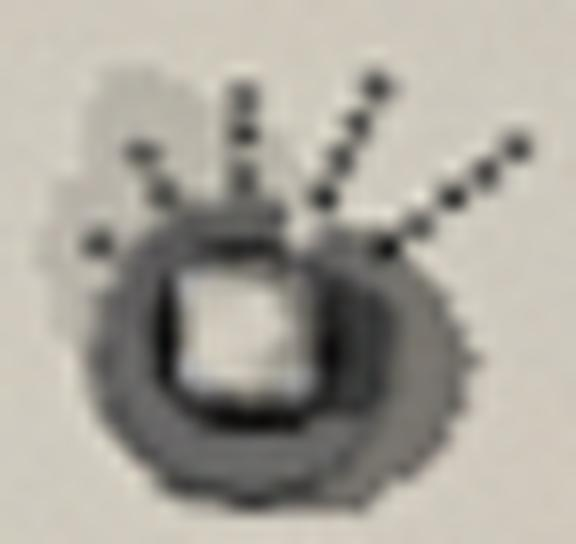

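View pics/side5.png

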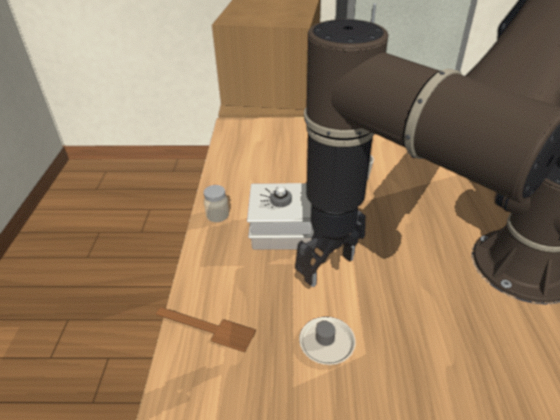

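```bash
python3 -m jog '{"delta_pos":[[0,0.003,-0.02],[0,0,-0.02],[0,0,-0.02],[0,0,-0.02],[0,0,-0.02],[0,0,-0.02],[0,0,-0.02],[0,0,-0.01],[0,0,0],[0,0,0]],"twist":[[0,0,0],[0,0,0],[0,0,0],[0,0,0],[0,0,0],[0,0,0],[0,0,0],[0,0,0],[0,0,0],[0,0,0]]}' 100
python3 - <<'E'
from ov import *
st()
for n in("side","top"):
    cv2.imwrite(f"pics/{n}6.png",snapshot(n)[:,:,::-1])
crop("pics/side6.png",270,270,110,90,6,"pics/e2.png")
E
```

```text
clock: 13.05
eef_pos: [0.4971, 0.2021, 0.109]
tcp_rot: [0.245, 0.664, 0.243, -0.663]
force: [0.2, -0.4, 0.5]
opening: 1.005
t 13.05 pos [0.4971 0.2021 0.109 ] grasp [0.4973 0.202  0.055 ] x [ 0.0035 -0.002  -1.    ] z [-0.7613 -0.6484 -0.0014] zyaw -139.5794935466821 F [ 0.1657 -0.3659  0.4503] op 1.0052292260132272 q [ 0.754   0.3438 -0.5325  0.0059 -0.6933 -0.0531]
```

View pics/e2.png

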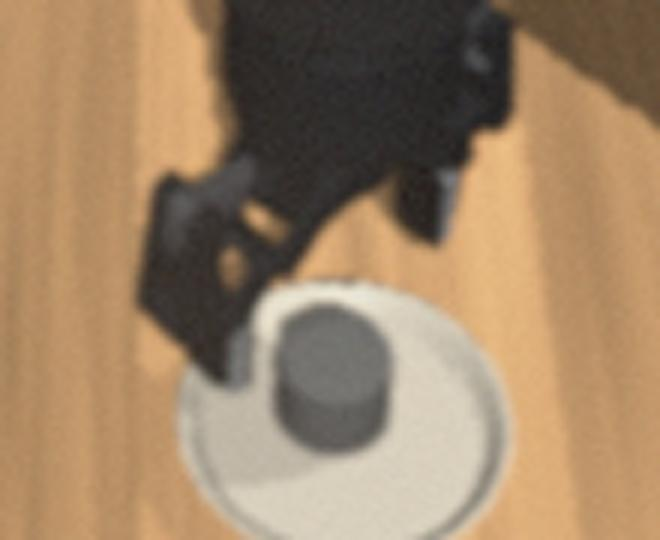

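```bash
python3 -m jog '{"delta_pos":[[-0.0015,0.006,0],[-0.0015,0.005,0],[0,0,0],[0,0,0],[0,0,-0.005],[0,0,-0.005],[0,0,-0.005],[0,0,-0.003],[0,0,0],[0,0,0]],"twist":[[-0.1,0.2,0],[0,0,0],[0,0,0],[0,0,0],[0,0,0],[0,0,0],[0,0,0],[0,0,0],[0,0,0],[0,0,0]]}' 100
python3 - <<'E'
from ov import *
st()
for n in("side","top"):
    cv2.imwrite(f"pics/{n}7.png",snapshot(n)[:,:,::-1])
crop("pics/side7.png",270,270,110,90,6,"pics/e2.png")
E
```

```text
clock: 14.4
eef_pos: [0.4939, 0.2145, 0.0906]
tcp_rot: [-0.246, -0.663, -0.244, 0.663]
force: [0.8, 0.7, -0.5]
opening: 1.002
t 14.4 pos [0.4939 0.2145 0.0906] grasp [0.494  0.2144 0.0366] x [ 0.001  -0.0026 -1.    ] z [-0.7608 -0.649   0.001 ] zyaw -139.53579734422246 F [ 0.7683  0.7068 -0.5044] op 1.0022873344531742 q [ 0.7755  0.3751 -0.5412  0.0042 -0.6557 -0.0725]
```

View pics/e2.png

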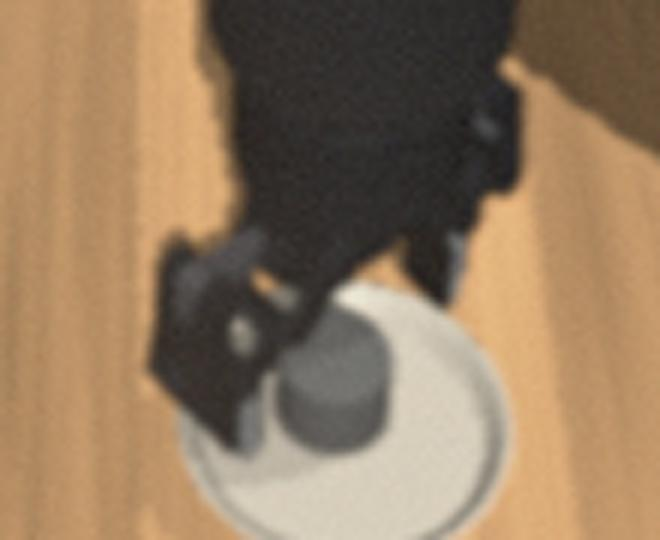

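```bash
python3 -m jog '{"delta_pos":[[0,0,-0.002],[0,0,0],[0,0,0],[0,0,0],[0,0,0],[0,0,0],[0,0,0],[0,0,0],[0,0,0],[0,0,0]],"twist":[[0,0,0],[0,0,0],[0,0,0],[0,0,0],[0,0,0],[0,0,0],[0,0,0],[0,0,0],[0,0,0],[0,0,0]]}' 20
python3 - <<'E'
from ov import *
st()
for n in("side",):
    cv2.imwrite(f"pics/{n}8.png",snapshot(n)[:,:,::-1])
crop("pics/side8.png",270,270,110,90,6,"pics/e2.png")
E
```

```text
clock: 15.75
eef_pos: [0.4942, 0.2148, 0.0893]
tcp_rot: [0.246, 0.664, 0.244, -0.663]
force: [0.2, 0.4, 0.3]
opening: 0.446
t 15.75 pos [0.4942 0.2148 0.0893] grasp [0.4943 0.2147 0.0353] x [ 0.0019 -0.0019 -1.    ] z [-0.7606 -0.6492 -0.0002] zyaw -139.51683499673874 F [0.196  0.3526 0.2759] op 0.4458394853537926 q [ 0.7756  0.377  -0.5424  0.0045 -0.6514 -0.0726]
```

View pics/e2.png

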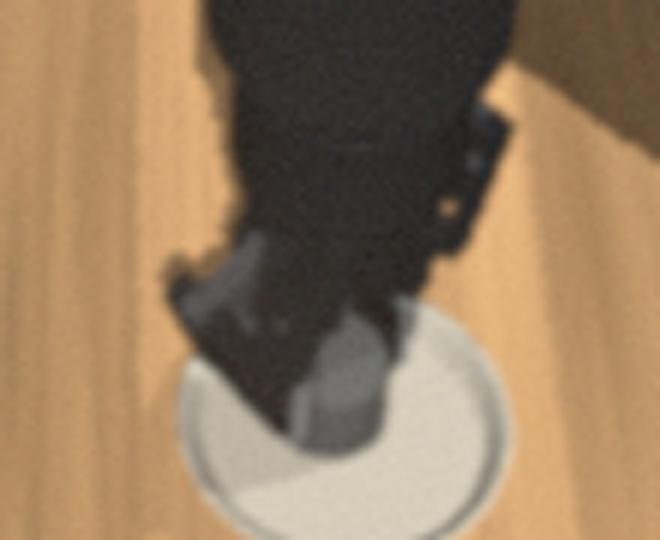

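```bash
python3 -m jog '{"delta_pos":[[0,0,0],[0,0,0],[0,0,0],[0,0,0],[0,0,0],[0,0,0],[0,0,0],[0,0,0],[0,0,0],[0,0,0]],"twist":[[0,0,0],[0,0,0],[0,0,0],[0,0,-10.5],[0,0,-10.5],[0,0,-10.5],[0,0,-10.5],[0,0,-10.5],[0,0,-10.5],[0,0,0]]}' 100;python3 -c "
from h import *
st()"
```

```text
clock: 17.05
eef_pos: [0.4942, 0.2148, 0.0892]
tcp_rot: [0.146, -0.692, 0.148, 0.692]
force: [0.1, 0.2, 0.6]
opening: 1.001
t 17.05 pos [0.4942 0.2148 0.0892] grasp [0.4941 0.2147 0.0352] x [-0.0009 -0.0025 -1.    ] z [-0.9137  0.4064 -0.0002] zyaw 156.02140408250665 F [0.0674 0.1866 0.5526] op 1.0008821471345923 q [ 0.7747  0.3783 -0.5394  0.0019 -0.6555 -1.1947]
```

```bash
python3 -m jog '{"delta_pos":[[0,0,0],[0,0,0],[0,0,0],[0,0,0],[0,0,0],[0,0,0],[0,0,0],[0,0,0],[0,0,0],[0,0,0]],"twist":[[0,0,-9],[0,0,-9],[0,0,-8],[0,0,0],[0,0,0],[0,0,0],[0,0,0],[0,0,0],[0,0,0],[0,0,0]]}' 100;python3 -m jog '{"delta_pos":[[0,0,0],[0,0,0],[0,0,0],[0,0,0],[0,0,0],[0,0,0],[0,0,0],[0,0,0],[0,0,0],[0,0,0]],"twist":[[0,0,0],[0,0,0],[0,0,0],[0,0,0],[0,0,0],[0,0,0],[0,0,0],[0,0,0],[0,0,0],[0,0,0]]}' 20;python3 -c "
from h import *
st()
cv2.imwrite('pics/side9.png',snapshot('side')[:,:,::-1])
crop('pics/side9.png',270,270,110,90,6,'pics/e2.png')
"
```

```text
clock: 18.3
eef_pos: [0.4942, 0.2148, 0.0892]
tcp_rot: [0.292, -0.643, 0.294, 0.644]
force: [-0.4, 0.5, 0.7]
opening: 0.998
clock: 19.55
eef_pos: [0.4942, 0.2149, 0.0896]
tcp_rot: [0.292, -0.643, 0.294, 0.644]
force: [-0.5, 0.8, 0.7]
opening: 0.449
t 19.55 pos [0.4942 0.2149 0.0896] grasp [0.4942 0.2148 0.0356] x [-0.0017 -0.0018 -1.    ] z [-0.6568  0.754  -0.0003] zyaw 131.0577612242218 F [-0.4779  0.8172  0.7018] op 0.4486833173775423 q [ 0.7741  0.378  -0.538   0.0002 -0.6573 -1.6284]
```

View pics/e2.png

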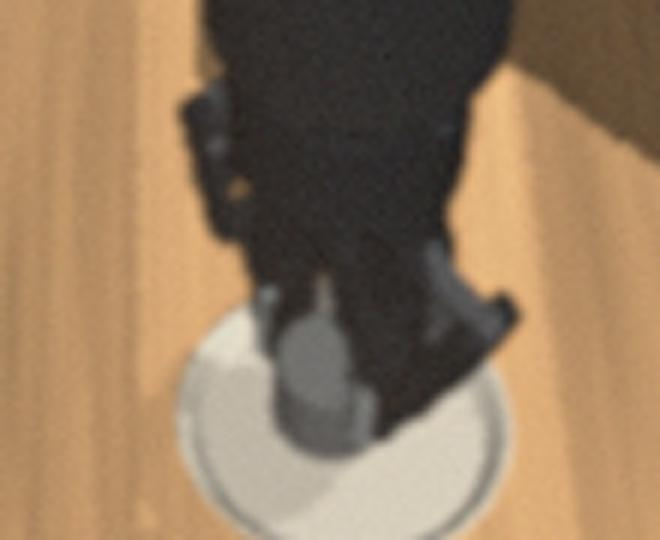

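```bash
python3 -m jog '{"delta_pos":[[0,0,0.01],[0,0,0.02],[0,0,0.025],[0,0,0.025],[0,0,0.025],[0,0,0.025],[0,0,0.025],[0,0,0.02],[0,0,0],[0,0,0]],"twist":[[0,0,0],[0,0,0],[0,0,0],[0,0,0],[0,0,0],[0,0,0],[0,0,0],[0,0,0],[0,0,0],[0,0,0]]}' 0;python3 -c "
from h import *
st()
"
```

```text
clock: 20.85
eef_pos: [0.4929, 0.2135, 0.2749]
tcp_rot: [0.293, -0.644, 0.293, 0.644]
force: [0.1, 0.8, -0.4]
opening: 0.443
t 20.85 pos [0.4929 0.2135 0.2749] grasp [0.4929 0.2135 0.2209] x [-0.0002 -0.0003 -1.    ] z [-0.6567  0.7542 -0.0001] zyaw 131.04712128606735 F [ 0.1152  0.7708 -0.4065] op 0.4431289053850999 q [ 0.774   0.1545 -0.3343  0.0001 -1.0825 -1.6284]
```

```bash
python3 -m jog '{"delta_pos":[[0.0108,-0.0368,0],[0.0108,-0.0368,0],[0.0108,-0.0368,0],[0.0108,-0.0368,0],[0.0108,-0.0368,0],[0.0108,-0.0368,0],[0.0108,-0.0368,0],[0.0108,-0.0368,0],[0.0108,-0.034,0],[0,0,0]],"twist":[[0,0,0],[0,0,0],[0,0,0],[0,0,0],[0,0,0],[0,0,0],[0,0,0],[0,0,0],[0,0,0],[0,0,0]]}' 0;python3 -c "
from h import *
st()
"
```

```text
clock: 22.1
eef_pos: [0.588, -0.1258, 0.2641]
tcp_rot: [0.289, -0.639, 0.296, 0.649]
force: [-0.2, 0.8, -0.2]
opening: 0.451
t 22.1 pos [ 0.588  -0.1258  0.2641] grasp [ 0.5871 -0.1261  0.2101] x [-0.0166 -0.0042 -0.9999] z [-0.6579  0.753   0.0078] zyaw 131.1448115085241 F [-0.2425  0.7638 -0.1895] op 0.45096532436312053 q [ 0.115   0.2746 -0.2041  0.0025 -1.1091 -0.9687]
```

```bash
python3 -m jog '{"delta_pos":[[0.002,0.005,-0.005],[0,0.002,-0.005],[0,0,-0.005],[0,0,-0.003],[0,0,0],[0,0,0],[0,0,0],[0,0,0],[0,0,0],[0,0,0]],"twist":[[0.1,-0.5,0],[0.1,-0.4,0],[0,0,0],[0,0,0],[0,0,0],[0,0,0],[0,0,0],[0,0,0],[0,0,0],[0,0,0]]}' 0;python3 -c "
from h import *
st()
for n in('side','top'):cv2.imwrite('pics/%s10.png'%n,snapshot(n)[:,:,::-1])
crop('pics/side10.png',230,130,110,100,6,'pics/e2.png')
"
```

```text
clock: 23.35
eef_pos: [0.5893, -0.116, 0.2439]
tcp_rot: [0.291, -0.644, 0.292, 0.645]
force: [-0.5, -0.1, -0.9]
opening: 0.449
t 23.35 pos [ 0.5893 -0.116   0.2439] grasp [ 0.5892 -0.116   0.1899] x [-0.0013 -0.0001 -1.    ] z [-0.6598  0.7514  0.0008] zyaw 131.28491450927962 F [-0.4617 -0.125  -0.9364] op 0.4487093042363999 q [ 0.1307  0.2831 -0.2405 -0.0001 -1.0486 -0.9809]
```

View pics/e2.png

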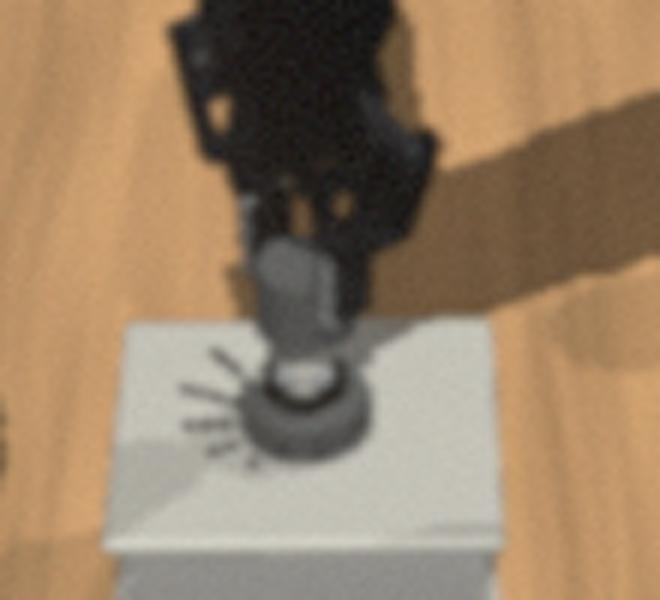

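```bash
python3 -m jog '{"delta_pos":[[0.0008,-0.0018,0],[0,0,0],[0,0,0],[0,0,-0.004],[0,0,-0.003],[0,0,-0.003],[0,0,-0.003],[0,0,0],[0,0,0],[0,0,0]],"twist":[[0,0,0],[0,0,0],[0,0,0],[0,0,0],[0,0,0],[0,0,0],[0,0,0],[0,0,0],[0,0,0],[0,0,0]]}' 0;python3 -c "
from h import *
st()
for n in('side','top'):cv2.imwrite('pics/%s11.png'%n,snapshot(n)[:,:,::-1])
crop('pics/side11.png',230,130,110,100,6,'pics/e2.png')
"
```

```text
clock: 24.7
eef_pos: [0.59, -0.1178, 0.2296]
tcp_rot: [0.291, -0.644, 0.292, 0.645]
force: [0.4, 0.2, -0.7]
opening: 0.447
t 24.7 pos [ 0.59   -0.1178  0.2296] grasp [ 0.5899 -0.1179  0.1756] x [-0.002  -0.0001 -1.    ] z [-0.6599  0.7513  0.0012] zyaw 131.2927462397745 F [ 0.3685  0.2106 -0.6936] op 0.44691999063059157 q [ 0.1272  0.2977 -0.2555 -0.0001 -1.0197 -0.9773]
```

View pics/e2.png

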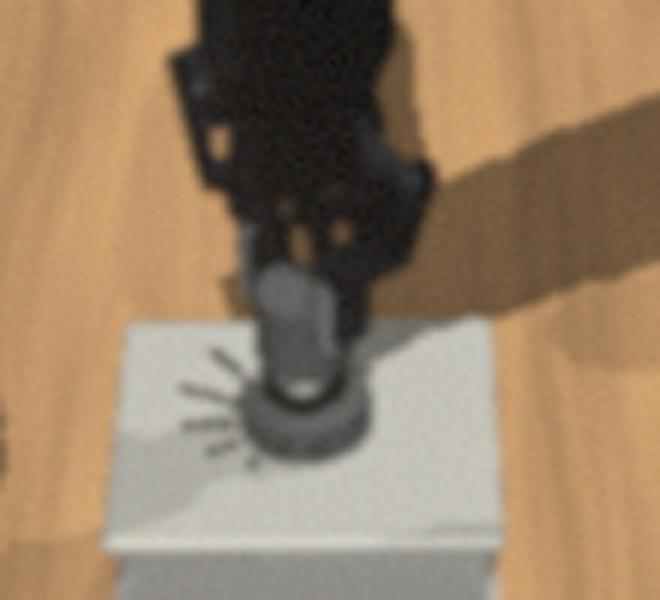

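```bash
python3 -m jog '{"delta_pos":[[0,0,-0.002],[0,0,-0.002],[0,0,-0.002],[0,0,-0.002],[0,0,0],[0,0,0],[0,0,0],[0,0,0],[0,0,0],[0,0,0]],"twist":[[0,0,0],[0,0,0],[0,0,0],[0,0,0],[0,0,0],[0,0,0],[0,0,0],[0,0,0],[0,0,0],[0,0,0]]}' 0;python3 -c "
from h import *
st()
"
```

```text
clock: 26.05
eef_pos: [0.5907, -0.1185, 0.2244]
tcp_rot: [-0.291, 0.645, -0.292, -0.644]
force: [-0.6, -0.3, 3.1]
opening: 0.445
t 26.05 pos [ 0.5907 -0.1185  0.2244] grasp [ 0.5907 -0.1186  0.1704] x [ 0.0009 -0.0018 -1.    ] z [-0.6608  0.7506 -0.002 ] zyaw 131.36092314941715 F [-0.5822 -0.292   3.1024] op 0.4453894443029638 q [ 0.1271  0.3022 -0.2634  0.0023 -1.0046 -0.9773]
```

```bash
python3 -m jog '{"delta_pos":[[0,0,-0.003],[0,0,-0.003],[0,0,-0.003],[0,0,-0.003],[0,0,-0.003],[0,0,-0.003],[0,0,-0.003],[0,0,-0.003],[0,0,-0.003],[0,0,-0.003]],"twist":[[0,0,0],[0,0,0],[0,0,0],[0,0,0],[0,0,0],[0,0,0],[0,0,0],[0,0,0],[0,0,0],[0,0,0]]}' 0;python3 -c "
from h import *
st()
"
```

```text
clock: 27.3
eef_pos: [0.5908, -0.1183, 0.2092]
tcp_rot: [-0.289, 0.648, -0.29, -0.642]
force: [-11.0, 4.5, 25.2]
opening: 0.445
t 27.3 pos [ 0.5908 -0.1183  0.2092] grasp [ 0.5912 -0.1186  0.1552] x [ 0.0076 -0.0056 -1.    ] z [-0.6647  0.7471 -0.0092] zyaw 131.6590803789541 F [-11.0413   4.4674  25.2427] op 0.4454683135429722 q [ 0.1297  0.3133 -0.2885  0.0079 -0.9621 -0.9779]
```

```bash
python3 -m jog '{"delta_pos":[[0,0,0],[0,0,0],[0,0,0],[0,0,0],[0,0,0],[0,0,0],[0,0,0],[0,0,0],[0,0,0],[0,0,0]],"twist":[[0,0,0],[0,0,0],[0,0,0],[0,0,0],[0,0,0],[0,0,0],[0,0,0],[0,0,0],[0,0,0],[0,0,0]]}' 0;python3 -c "
from h import *
st()
for n in('side','top'):cv2.imwrite('pics/%s12.png'%n,snapshot(n)[:,:,::-1])
crop('pics/side12.png',230,130,110,100,6,'pics/e2.png')
"
```

```text
clock: 28.55
eef_pos: [0.591, -0.1184, 0.212]
tcp_rot: [-0.289, 0.649, -0.29, -0.641]
force: [-3.2, 0.7, 5.2]
opening: 0.448
t 28.55 pos [ 0.591  -0.1184  0.212 ] grasp [ 0.5915 -0.1188  0.158 ] x [ 0.0097 -0.0063 -0.9999] z [-0.6654  0.7464 -0.0112] zyaw 131.7155461941743 F [-3.2381  0.6862  5.155 ] op 0.4475718763387141 q [ 0.1301  0.31   -0.2867  0.0092 -0.9652 -0.9779]
```

View pics/e2.png

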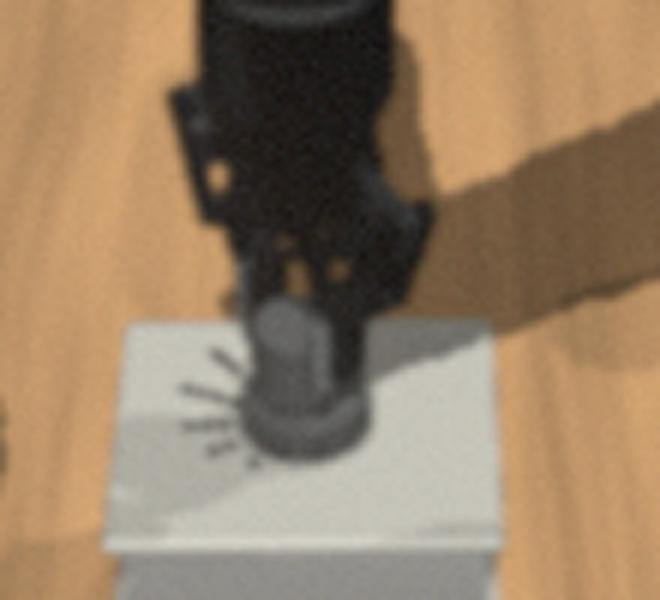

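```bash
python3 -m jog '{"delta_pos":[[-0.0003,0,-0.0015],[0,0,-0.0015],[0,0,-0.0015],[0,0,-0.0015],[0,0,-0.0015],[0,0,-0.0015],[0,0,-0.0015],[0,0,-0.0015],[0,0,-0.0015],[0,0,-0.0015]],"twist":[[0.2,0.3,0],[0.1,0.2,0],[0,0,0],[0,0,0],[0,0,0],[0,0,0],[0,0,0],[0,0,0],[0,0,0],[0,0,0]]}' 0;python3 -c "
from h import *
st()
"
```

```text
clock: 29.9
eef_pos: [0.5913, -0.1187, 0.2094]
tcp_rot: [-0.288, 0.649, -0.288, -0.643]
force: [-7.2, 2.8, 16.5]
opening: 0.448
t 29.9 pos [ 0.5913 -0.1187  0.2094] grasp [ 0.5918 -0.1188  0.1554] x [ 0.0082 -0.0032 -1.    ] z [-0.6678  0.7443 -0.0079] zyaw 131.9020080810223 F [-7.1748  2.8026 16.4967] op 0.4484293034640525 q [ 0.1278  0.314  -0.2859  0.0052 -0.9632 -0.9703]
```

```bash
python3 -m jog '{"delta_pos":[[-0.0003,0.0002,-0.0008],[-0.0003,0.0002,-0.0008],[0,0,-0.0012],[0,0,-0.0012],[0,0,-0.0012],[0,0,-0.0012],[0,0,-0.0012],[0,0,-0.0012],[0,0,-0.0012],[0,0,-0.0012]],"twist":[[0,0.2,0],[0,0.2,0],[0,0,0],[0,0,0],[0,0,0],[0,0,0],[0,0,0],[0,0,0],[0,0,0],[0,0,0]]}' 0;python3 -c "
from h import *
st()
for n in('side','top','side','top','side'):
  im=snapshot(n);cv2.imwrite('pics/%s13.png'%n,im[:,:,::-1]); print(read_state()['force'],read_state()['eef_pos'])
crop('pics/side13.png',245,165,60,50,10,'pics/e2.png')
crop('pics/top13.png',262,172,70,70,8,'pics/e1.png')
"
```

```text
clock: 31.15
eef_pos: [0.5913, -0.1185, 0.2095]
tcp_rot: [-0.287, 0.65, -0.288, -0.643]
force: [-6.1, 3.3, 12.8]
opening: 0.447
t 31.15 pos [ 0.5913 -0.1185  0.2095] grasp [ 0.5918 -0.1188  0.1555] x [ 0.0087 -0.0051 -0.9999] z [-0.6698  0.7425 -0.0096] zyaw 132.055732419854 F [-6.1466  3.3226 12.7624] op 0.4467119510613608 q [ 0.129   0.3135 -0.2873  0.0075 -0.962  -0.9701]
[-5.8619  2.58   13.6563] [ 0.5913 -0.1185  0.2095]
[-5.6179  1.7651 13.3614] [ 0.5913 -0.1185  0.2095]
[-6.1003  3.1249 13.2887] [ 0.5913 -0.1185  0.2095]
[-5.8336  2.8714 12.6335] [ 0.5913 -0.1185  0.2095]
[-6.7658  2.8497 13.8249] [ 0.5914 -0.1185  0.2095]
```

View pics/e2.png

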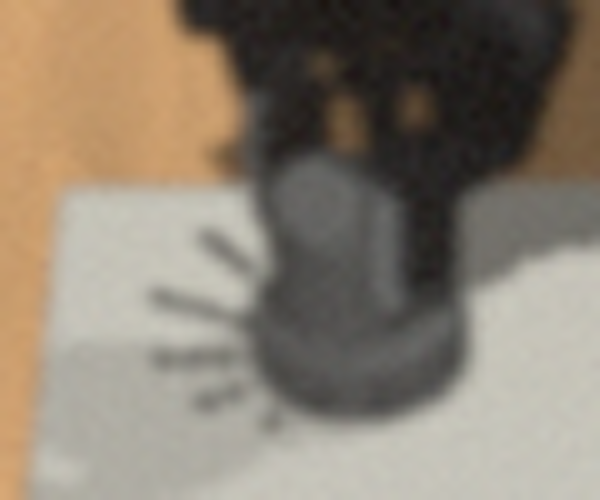

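View pics/e1.png

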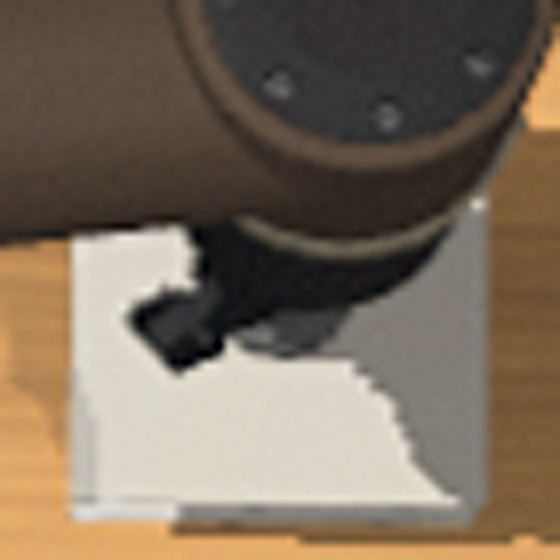

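```bash
python3 -c "
from h import *
for z in (.175,.1575,.155): print(z,(proj('side',(.5905,-.118,z))-[230,130]+.5)*6, (proj('side',(.5905,-.118,z))))
a=[cv2.resize(cv2.imread('pics/side%d.png'%k)[165:215,255:305],None,fx=8,fy=8,interpolation=cv2.INTER_CUBIC) for k in (11,13)]
cv2.imwrite('pics/cmp.png',np.hstack(a))
"
```

```text
0.175 [309.32997533 285.71985672] [281.05499589 177.11997612]
0.1575 [310.20918625 321.21536929] [281.20153104 183.03589488]
0.155 [310.33331047 326.22651353] [281.22221841 183.87108559]
```

View pics/cmp.png

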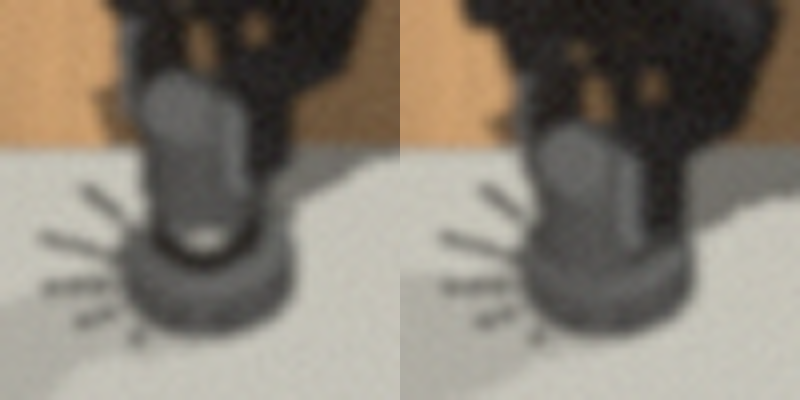

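```bash
python3 -c "
from plant import *
print(hand_in()); s=read_state(); print(s['clock'],s['force'],s['eef_pos'],s['opening'])"
```

```text
the job is handed in; nothing more can be done
None
the job is handed in; nothing more can be done
```

I turned the day ring from 3 to 4, then set the cap over the stud and pressed it past the click. I handed in while still gripping it and pressing, at about 31 s.

**Ring:** After I let go, the top picture showed the white pointer clicked in at the four-dot row. The gripper hides the pointer in the last pictures, so I could not check it again at the end. The tool turned under 1° during the press.

**Cap:** I gripped it twice, about 90° apart, to centre it before lifting. During the press it moved down about 6.5 pixels in the side view, against 6.8 expected, so it hardly slipped in the grip.

**Final hold:** The upward force stayed at 12.6–13.8 N over five readings. By the arm's pose the rim is at about z = 0.125 m, roughly 23 mm below the stud's top, so the gasket is near its full 4 mm of travel. The fingertips are clear of the ring.

**Less than ideal:** Two sideways forces of about 6 N and 3 N and a tool tilt of about 0.01 rad remained; small corrections did not remove them. An earlier push briefly reached 25 N. I did not measure the other objects' positions afterwards, but saw no sign that any had moved.

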